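Gauge the tall napkin ring from the soldering turntable

TASK

Three soldered silver napkin rings stand cooling on the soldering turntable, which spins freely. Lift the tall one off without setting the turntable spinning, stand it upright on the base plate of the bench caliper between the two open jaws and let go of it, then slide the moving jaw shut until both jaws bear on the ring, gently, as for reading its outside diameter, and back away leaving it held between the shut jaws. The two low rings stay standing on the turntable.

Things in the scene. Friction and masses are not known exactly. Their poses are not given: they have to be found in the camera images.
- tall_ring: The ring to gauge: the tallest of three plain silver open tubes (napkin rings), 42 mm outside diameter, 37 mm bore, 44 mm tall, about 115 g. Origin: centre of its underside; z is its axis, up.
- short_ring: Low silver ring, 42 mm outside diameter, 24 mm tall, about 63 g; stays on the turntable. Origin: centre of its underside; z is its axis.
- wide_ring: Low and wider silver ring, 52 mm outside diameter, 22 mm tall, about 72 g; stays on the turntable. Origin: centre of its underside; z is its axis.
- board_top (a point): Middle of the soldering turntable's top, on its axis, 50 mm above the bench. The top is a flat pale ceramic board of 230 mm diameter with dark pin holes and scorch marks, on a steel platter of 236 mm diameter, with no raised rim. The three rings stand on it in any order, spread round the axis, their centres 50 to 85 mm from it.
- platter (a joint): Turning angle of the turntable's top (rad, about the vertical, without stops). It runs on a ball bearing and spins at the slightest push, coasting for a second or two.
- caliper: Grey bench stand with a flat base plate 300 x 120 mm, 12 mm thick, on which the ring is stood. A steel digital caliper is clamped flat over it, display up. Origin: centre of the plate's underside; x along the caliper's beam, z up. A clamp holds the beam's tail at x = 110 to 140 mm, y = -45 to -15 mm, 32 mm high above the plate with its screw.
- fixed_jaw: Fixed jaw and beam. Origin: on the fixed measuring face (plane x = 0), at the beam's centreline, at the height of the plate's top. x along the beam, the way the other jaw opens; y along the jaws; z up. Beam and jaws lie level, 14 to 18 mm above the plate. Beam: y -8 to 8 mm, x -16 to 258 mm. Face: y = 8 to 58 mm, its jaw behind it at x = -16 to 0. Plate: y -30 to 90 mm.
- sliding_jaw: Moving jaw and its slide, axes as fixed_jaw. Origin on its measuring face (y = 8 to 58 mm): its x in fixed_jaw's frame is the opening, 70 to 115 mm at the start, 42 mm when shut on the ring. Black display housing: x = 2 to 68 mm, y = -17 to 17 mm, 9 to 25 mm above the plate. A thumb roller sticks out to y = 25 mm at x = 60 mm. Slides with about 1 N friction; stays where left.
- housing_end (a point): Middle of the top edge of the flat end of the sliding jaw's housing, the end away from the jaws: 68 mm from its measuring face, 25 mm above the base plate, 7 mm above the beam's top. A push on this end towards -x of fixed_jaw shuts the jaws; they meet the ring hard, without spring, so creep up to it.
There are look-alikes about, which are no part of the job. What is shaped like the wide_ring but blue is not meant.

How it is judged:
By the outcome, as a careful person would: the job done as asked, in the order asked, and still so for the second after the job is handed in, with the robot touching nothing.
It also fails if it takes over 54 s, if anything falls off the work surface, if the arm or the gripper's body presses on something with over 40 N, if the wrist force passes 120 N, or if a joint passes its speed limit or range.

ROBOT

A 6-joint arm with a two-finger parallel gripper is mounted at the origin on the work surface. World frame = base frame: x ahead of the robot, y to its left, z up, the work surface at z = 0. Lengths are in m, angles in rad, forces in N, time in s.
With the tool pointing down it reaches from about 0.375 to 0.975 m from the base axis. Payload 3.8 kg.
Tool frame: the origin (TCP) lies midway between the tips of the shut fingers; the grasp point (between the pads) lies 19 mm behind it; z points along the fingers, y is the direction in which the jaws open and shut (so a half turn about z gives the same grasp; the last joint's range is limited). The gripper opens to 85 mm and grips with 20 to 120 N. Pads are 22 mm wide; open, the fingers measure 114 mm over their backs; the gripper's body (76 mm by 85 mm) begins 54 mm behind the grasp point. The pads swing forward as they close: fully open they stand 13 mm farther back than shut.
Start: joints at [1.281, 0.264, 1.604, -0, 1.274, -0.037], TCP at [0.169, 0.654, 0.231] pointing down, gripper open.
Joint ranges: [-2.63, 2.63], [-0.94, 2.18], [0.31, 2.57], [-1.31, 4.45], [0, 2.66], [-2.55, 2.55]. Speed limits (rad/s): [2.57, 2.57, 3.14, 3.14, 3.14, 3.14].

INTERFACE

Orientations are given as a rotation vector (axis times angle).
In Python, from workcell import bot gives the robot as it stands. The module is installed in compiled form; this text tells all that it offers.
- The arm moves only by the tool play_rows, never from a script. Its argument "series" is a list of rows, each an object with "translation": the shift along the tool's x, y, z in m, a list of three; "spin": the turn about the tool's z in units of 5 degrees (1.0 is 5 degrees). In form: [{"translation": [dx, dy, dz], "spin": spin}, ...]. A call has 1 to 5 rows; each row shifts and turns the commanded pose from where the row before left it, along the tool's axes as they then stand; what a row does not reach is not made up. A row lasts 1/10 s, in which the tool goes at most 50 mm and 8.59 degrees, less where a joint would pass 70% of its speed; a pose out of reach is approached as far as the arm can. A call is refused whole if a number of a shift passes 0.05 or a number of a turn 1, either way. A call with a gripper value outside its range is refused whole. "jaw" is the gripper's target within -1 to 1 (fully open at 1, half-way at 0, shut at -1), set as the call begins (left out, the last holds). The fingers move at their own pace and stop on an object; "force" is the grip in N (left out, the last holds). Time passes only in rows, so rows that do not move let the fingers close. It gives the time, the measured TCP pose, the force and the opening at its end, in the units of the state.
- bot.read_state(): the state, without advancing time (a new reading comes with each control period).
- bot.read_camera(name): name is "scene" or "top"; returns the picture (480x640x3 uint8, blue, green, red); there is no depth.
- bot.get_calibration(name): a dict with "fov_y" (degrees; the focal length in pixels is half the picture's height over the tangent of half this angle, whatever the lens; pixels are square), "cx", "cy" (the principal point, pixels), "k1" (the pictures are not rectified: a ray, as slopes to the right and down, at radius r is drawn at 1 + k1 r^2 times it, then the intrinsics apply), "R" (3x3) and "t" (3): a world point X has camera coordinates R X + t. Camera axes: x right, y down, z forward; pixel columns grow to the right and rows downward; lengths in m; the calibration is good to about 2 mm. A picture is of the moment at which its call begins. get_calibration takes no time and is no camera call.
- bot.finish_job(): hands the job in, once; it reports no verdict.
The state is a dict: "time": time; "q": joint angles; "joint_vel": joint speeds; "joint_torque": joint torques, N m; "tool_pos": TCP position; "tcp_rot": TCP orientation; "wrist_force": force on the tool from outside, world axes, zero at the start; "torque": the same for the moment, N m; "width": opening from 0.0 (shut) to 1.0 (fully open).
Only numpy, scipy, OpenCV 4.12 (cv2) and the standard library are available. Lean on these libraries where they do the work, as an engineer would, in place of code of your own. Each camera call takes 0.05 s, during which the arm holds its last target. There are 200 camera calls.

## Working session

There is one attempt and no reset: what is moved stays moved. The work goes in short steps, Python scripts to look and compute and a tool call to move; the robot and the scene stay as the last step left them, time stands still between calls to the robot, and variables do not carry over. Pictures are saved under pics/ and viewed, about 8 in all and at most 12, crops included, and the job is handed in when it is done.

Besides the shell and the picture viewer there is one more tool, called after "Request:" in YAML: its name, and indented under it one key for each argument. play_rows: Moves the arm, as the interface text tells. Its arguments: {"type":"object","properties":{"series":{"type":"array","items":{"type":"object","properties":{"translation":{"type":"array","items":{"type":"number"}},"spin":{"type":"number"}}}},"jaw":{"type":"number"},"force":{"type":"number"}},"required":["series"]}

```bash
mkdir -p pics && cat > h.py <<'E'
import numpy as np, cv2
from workcell import bot
def cal(n):
    c=bot.get_calibration(n); f=240/np.tan(np.radians(c["fov_y"])/2)
    K=np.array([[f,0,c["cx"]],[0,f,c["cy"]],[0,0,1]]); return K,np.array([c["k1"],0,0,0,0.]),np.array(c["R"]),np.array(c["t"])
def ray(n,uv):
    K,d,R,t=cal(n); p=cv2.undistortPoints(np.array(uv,float).reshape(-1,1,2),K,d).reshape(-1,2)
    return -R.T@t,np.c_[p,np.ones(len(p))]@R
def plane(n,uv,z):
    o,v=ray(n,uv); return o+v*((z-o[2])/v[:,2])[:,None]
def proj(n,X):
    K,d,R,t=cal(n); return cv2.projectPoints(np.array(X,float).reshape(-1,1,3),cv2.Rodrigues(R)[0],t,K,d)[0].reshape(-1,2)
def tri(a,ua,b,ub):
    o1,v1=ray(a,ua); o2,v2=ray(b,ub); out=[]
    for x,y in zip(v1,v2):
        s=np.linalg.lstsq(np.c_[x,-y],o2-o1,rcond=None)[0]; p,q=o1+s[0]*x,o2+s[1]*y
        out.append(np.r_[(p+q)/2,np.linalg.norm(p-q)])
    return np.array(out)
E
python3 - <<'E'
from h import *
np.set_printoptions(precision=4,suppress=True)
for n in("scene","top"):
    cv2.imwrite(f"pics/{n}0.png",bot.read_camera(n)); K,d,R,t=cal(n); print(n,K[0,0],d[0],-R.T@t,R)
print(bot.read_state())
E
```

```text
scene 482.8512412905481 0.04186837616049059 [ 0.9058 -0.5611  0.8311] [[ 0.8178  0.5753 -0.0136]
 [ 0.4583 -0.6654 -0.5893]
 [-0.348   0.4757 -0.8078]]
top 483.31577127380683 -0.028720322710276663 [ 0.3768 -0.0935  1.06  ] [[ 0.0036 -1.      0.0046]
 [-0.9815 -0.0044 -0.1916]
 [ 0.1916 -0.0039 -0.9815]]
{'time': 0.1, 'q': array([ 1.2811,  0.2647,  1.6053, -0.    ,  1.2737, -0.0369]), 'joint_vel': array([ 0.001 , -0.0017, -0.0031,  0.0022, -0.0008, -0.001 ]), 'joint_torque': array([  0.    , -51.6709, -36.8587,  -0.    ,   0.0062,  -0.    ]), 'tool_pos': array([0.1686, 0.6529, 0.2301]), 'tcp_rot': array([-0.396 , -3.1162,  0.0032]), 'wrist_force': array([ 0.3169, -0.5732, -0.4884]), 'torque': array([0.049 , 0.0025, 0.002 ]), 'width': 0.9975747434556491}
```

View pics/scene0.png

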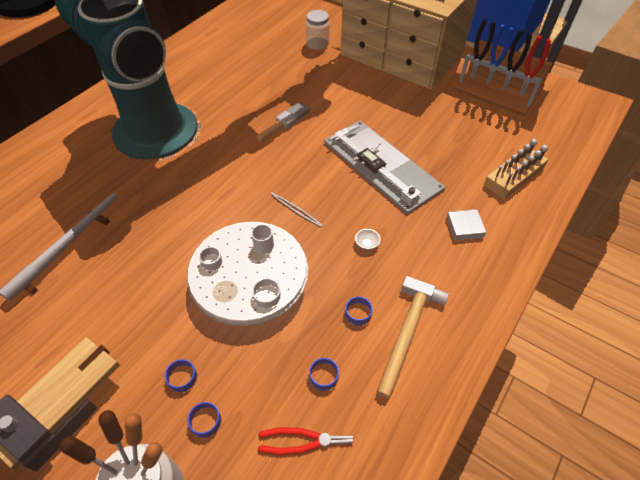

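View pics/top0.png

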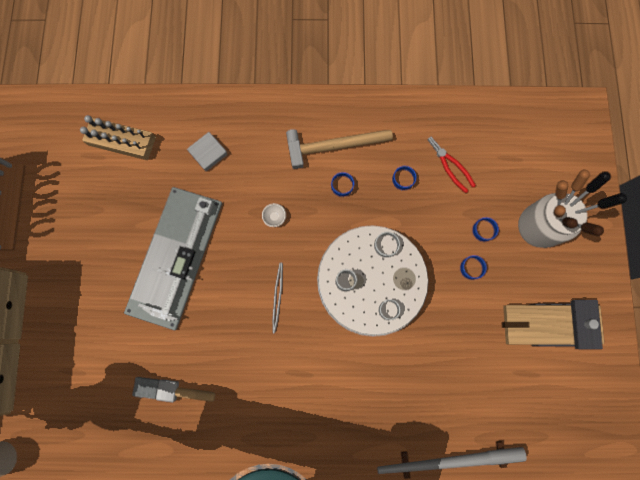

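The scene view shows three silver rings on the turntable: (262,237), (210,258) and (266,292). In the top view these are (347,280), (390,310) and (388,244). The caliper is at scene (383,165) and top (174,257). The blue rings are look-alikes. The ring at scene (262,237), top (347,280), fits tall_ring because it shows the most wall height. I'll confirm it in an enlarged crop.

```bash
python3 - <<'E'
from h import *
s=cv2.imread("pics/scene0.png");t=cv2.imread("pics/top0.png")
def c(im,x,y,w,h): return cv2.resize(im[y:y+h,x:x+w],(400,300),interpolation=cv2.INTER_CUBIC)
cv2.imwrite("pics/crop1.png",np.vstack([np.hstack([c(s,180,215,136,102),c(t,312,225,120,90)]),np.hstack([c(s,316,116,136,102),c(t,90,183,200,150)])]))
E
```

```text
(no output)
```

View pics/crop1.png

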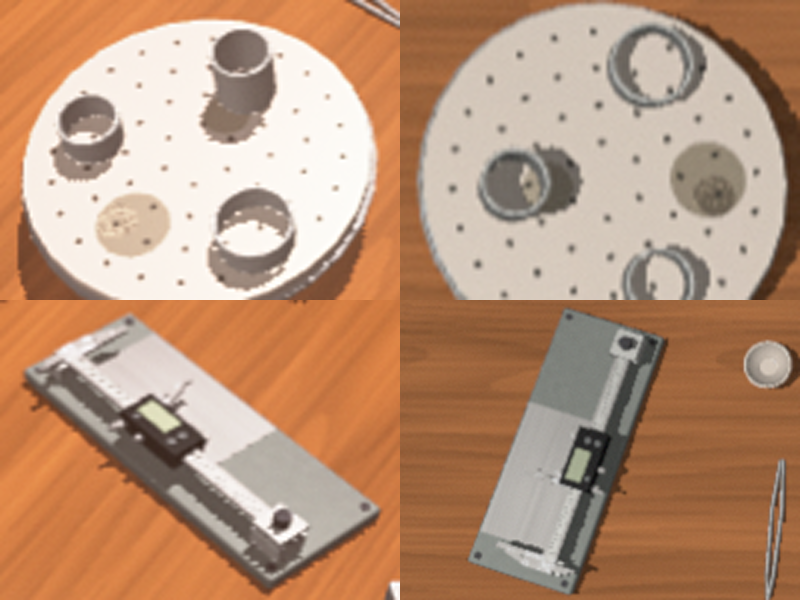

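Confirmed: the tall one is the ring at the upper middle of the scene crop, with a wall about twice its neighbours' height. The caliper's fixed jaw is at the robot end, and its jaws point to world +y. Next I measure.

```bash
python3 - <<'E'
from h import *
np.set_printoptions(precision=4,suppress=True)
s=cv2.imread("pics/scene0.png");t=cv2.imread("pics/top0.png")
# rings: rough centres of top rims, both views
T=[(346.2,280.2),(390,309),(388,244)];S=[(262.3,233.7),(210.5,255.5),(267,288)]
print("rims tri",tri("top",T,"scene",S))
# board
for n,im,c in(("top",t,(373,280)),("scene",s,(248,270))):
    hsv=cv2.cvtColor(im,cv2.COLOR_BGR2HSV); m=((hsv[...,1]<70)&(hsv[...,2]>120)).astype(np.uint8)
    m=cv2.morphologyEx(m,cv2.MORPH_CLOSE,np.ones((7,7)))
    k=[q for q in cv2.findContours(m,0,1)[0] if cv2.pointPolygonTest(q,c,False)>0][0]
    e=plane(n,cv2.convexHull(k)[:,0],.05)
    print(n,"board circle",cv2.minEnclosingCircle(e[:,:2].astype(np.float32)), cv2.fitEllipse(cv2.convexHull(k)))
# plate corners
Tc=[(172.5,187),(223,202),(176.5,330.5),(125,313)];Sc=[(360.2,120.4),(0,0)]
Sc=[(445.5,189.1),(406.8,213.9),(324.5,142.5),(360.2,120.4)]
print("plate tri",tri("top",Tc,"scene",Sc)); P=plane("top",Tc,.012);Q=plane("scene",Sc,.012);print(P,Q)
for n,im,b in(("top",t,(165,240,200,285)),("scene",s,(350,140,395,180))):
    x0,y0,x1,y1=b; m=(im[y0:y1,x0:x1].max(2)<45).astype(np.uint8)
    k=max(cv2.findContours(m,0,1)[0],key=cv2.contourArea); k=k[:,0]+[x0,y0]
    bx=cv2.boxPoints(cv2.minAreaRect(plane(n,k,.037)[:,:2].astype(np.float32))); print(n,"housing",cv2.contourArea(k.reshape(-1,1,2)),bx,bx.mean(0))
def c(im,x,y,w,h): return cv2.resize(im[y:y+h,x:x+w],(400,600),interpolation=cv2.INTER_CUBIC)
cv2.imwrite("pics/crop2.png",np.hstack([c(t,122,235,68,102),c(s,320,110,68,102)]))
E
```

```text
rims tri [[ 0.4871 -0.1565  0.0871  0.0022]
 [ 0.4302 -0.2461  0.0727  0.0018]
 [ 0.5649 -0.2438  0.0755  0.0047]]
top board circle ((0.4926484525203705, -0.21459384262561798), 0.11681657284498215) ((372.138671875, 280.390380859375), (109.54557800292969, 111.17474365234375), 133.4066162109375)
scene board circle ((0.49763941764831543, -0.21817532181739807), 0.11891590803861618) ((247.2514190673828, 272.7803649902344), (101.59176635742188, 121.50952911376953), 78.44740295410156)
plate tri [[0.7075 0.2319 0.0019 0.0001]
 [0.6713 0.1141 0.0051 0.0006]
 [0.3864 0.2055 0.0004 0.0031]
 [0.4225 0.3159 0.0111 0.0026]]
[[0.7044 0.2289 0.012 ]
 [0.6697 0.113  0.012 ]
 [0.3852 0.2011 0.012 ]
 [0.4215 0.3146 0.012 ]] [[0.7099 0.2222 0.012 ]
 [0.6731 0.1082 0.012 ]
 [0.3946 0.1961 0.012 ]
 [0.4237 0.3162 0.012 ]]
top housing 195.0 [[0.4922 0.1819]
 [0.5539 0.1627]
 [0.5642 0.1957]
 [0.5026 0.215 ]] [0.5282 0.1888]Traceback (most recent call last):
  File "<stdin>", line 20, in <module>
ValueError: max() iterable argument is empty
```

```bash
python3 - <<'E'
from h import *
np.set_printoptions(precision=4,suppress=True)
s=cv2.imread("pics/scene0.png");t=cv2.imread("pics/top0.png")
print("tall",plane("top",(346.2,280.2),.094),plane("scene",(262.3,233.7),.094))
print("board c",plane("top",(372.5,280.4),.05),plane("scene",(248,270.5),.05))
m=(s[138:182,352:396].max(2)<75).astype(np.uint8)
k=max(cv2.findContours(m,0,1)[0],key=cv2.contourArea)[:,0]+[352,138]
bx=cv2.boxPoints(cv2.minAreaRect(plane("scene",k,.037)[:,:2].astype(np.float32))); print(bx,bx.mean(0))
def c(im,x,y,w,h): return cv2.convertScaleAbs(cv2.resize(im[y:y+h,x:x+w],(400,600),interpolation=cv2.INTER_CUBIC),alpha=1.3,beta=-60)
cv2.imwrite("pics/crop2.png",np.hstack([c(t,122,235,68,102),c(s,320,110,68,102)]))
E
```

```text
tall [[ 0.4855 -0.1569  0.094 ]] [[ 0.4917 -0.1594  0.094 ]]
board c [[ 0.4903 -0.215   0.05  ]] [[ 0.5003 -0.2213  0.05  ]]
[[0.4956 0.1843]
 [0.5004 0.1466]
 [0.5705 0.1556]
 [0.5657 0.1933]] [0.533 0.17 ]
```

View pics/crop2.png

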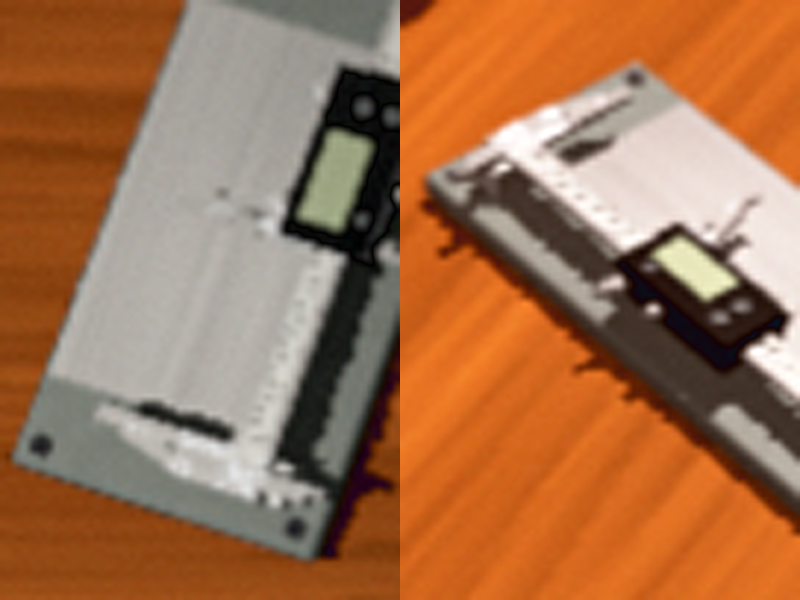

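```bash
python3 - <<'E'
from h import *
np.set_printoptions(precision=4,suppress=True)
u=np.array([.956,-.293]);v=np.array([.293,.956])
L=lambda p:(122+p[0]/5.882,235+p[1]/5.882); Rr=lambda p:(320+(p[0]-400)/5.882,110+p[1]/5.882)
def show(n,P): print(n,np.c_[P[:,:2],(P[:,:2]-[.547,.2135])@np.c_[u,v]])
show("fixed face top",plane("top",[L((105,405)),L((170,428)),L((245,447))],.030))
show("fixed face scene",plane("scene",[Rr((630,97)),Rr((575,117)),Rr((540,140))],.030))
show("housing near end top",plane("top",[L((283,232)),L((345,68))],.037))
show("housing scene near-end corners,far",plane("scene",[Rr((620,258)),Rr((678,225)),Rr((786,318)),Rr((738,358))],.037))
show("jaw tip slide",plane("top",[L((215,208))],.03))
E
```

```text
fixed face top [[ 0.4402  0.2773 -0.1208  0.0297]
 [ 0.4322  0.2532 -0.1214  0.0043]
 [ 0.4255  0.2256 -0.1197 -0.024 ]]
fixed face scene [[ 0.4443  0.2759 -0.1165  0.0295]
 [ 0.4318  0.2522 -0.1215  0.0033]
 [ 0.4274  0.2319 -0.1197 -0.0174]]
housing near end top [[ 0.5025  0.2144 -0.0428 -0.0122]
 [ 0.563   0.1953  0.0206 -0.0127]]
housing scene near-end corners,far [[ 0.4962  0.1842 -0.0399 -0.0429]
 [ 0.5054  0.2135 -0.0397 -0.0122]
 [ 0.568   0.1921  0.0263 -0.0143]
 [ 0.5636  0.1627  0.0308 -0.0437]]
jaw tip slide [[ 0.5121  0.242  -0.0418  0.017 ]]
```

Request:
play_rows:
  series:
    - {"translation": [-0.037, -0.032, 0], "spin": 0}
    - {"translation": [-0.037, -0.032, 0], "spin": 0}
    - {"translation": [-0.037, -0.032, 0], "spin": 0}
    - {"translation": [-0.037, -0.032, 0], "spin": 0}
    - {"translation": [-0.037, -0.032, 0], "spin": 0}
  jaw: 1
  force: 25

```text
time: 0.6
tool_pos: [0.3084, 0.4504, 0.2307]
tcp_rot: [-0.395, -3.116, 0.001]
wrist_force: [0.2, -0.1, -0.6]
width: 1.0
```

Request:
play_rows:
  series:
    - {"translation": [-0.037, -0.032, 0], "spin": 0}
    - {"translation": [-0.037, -0.032, 0], "spin": 0}
    - {"translation": [-0.037, -0.032, 0], "spin": 0}
    - {"translation": [-0.037, -0.032, 0], "spin": 0}
    - {"translation": [-0.037, -0.032, 0], "spin": 0}

```text
time: 1.1
tool_pos: [0.4475, 0.2493, 0.231]
tcp_rot: [-0.396, -3.116, 0.0]
wrist_force: [0.8, 0.4, 0.1]
width: 1.002
```

Request:
play_rows:
  series:
    - {"translation": [-0.0155, -0.043, 0], "spin": 0}
    - {"translation": [-0.0155, -0.043, 0], "spin": 0}
    - {"translation": [-0.0155, -0.043, 0], "spin": 0}
    - {"translation": [-0.0155, -0.043, 0], "spin": 0}
    - {"translation": [-0.0155, -0.043, 0], "spin": 0}

```text
time: 1.6
tool_pos: [0.4678, 0.0218, 0.231]
tcp_rot: [-0.396, -3.116, 0.0]
wrist_force: [1.1, 0.4, 0.2]
width: 0.998
```

```bash
cat >> h.py <<'E'
from scipy.spatial.transform import Rotation as Ro
def todo(p,yang):
    s=bot.read_state(); M=Ro.from_rotvec(s["tcp_rot"]).as_matrix()
    a=np.degrees(np.arctan2(M[1,1],M[0,1])); d=np.array(p)-s["tool_pos"]
    print("t",s["time"],"pos",s["tool_pos"].round(4),"yang",a.round(2),"tilt",M[:,2].round(4),"w",round(s["width"],3),"F",s["wrist_force"].round(2),"q",s["q"].round(2))
    print("tool delta mm",(M.T@d*1e3).round(1),"spin units",((a-yang)/5).round(2))
E
python3 -c "
from h import *
todo((.4885,-.158,.23),96)"
```

```text
t 1.6 pos [0.4678 0.0218 0.231 ] yang 75.52 tilt [-3.e-04  0.e+00 -1.e+00] w 0.998 F [1.06 0.41 0.17] q [-0.01 -0.14  2.03  0.    1.25 -1.32]
tool delta mm [ -65.  -168.9    1. ] spin units -4.1
```

Request:
play_rows:
  series:
    - {"translation": [-0.0163, -0.0422, 0], "spin": 0}
    - {"translation": [-0.0163, -0.0422, 0], "spin": 0}
    - {"translation": [-0.0163, -0.0422, 0], "spin": 0}
    - {"translation": [-0.0163, -0.0422, 0], "spin": 0}

```text
time: 2.0
tool_pos: [0.4887, -0.1579, 0.231]
tcp_rot: [-0.396, -3.116, -0.0]
wrist_force: [0.8, 0.4, 0.5]
width: 0.998
```

Request:
play_rows:
  series:
    - {"translation": [0, 0, 0.022], "spin": -0.82}
    - {"translation": [0, 0, 0.022], "spin": -0.82}
    - {"translation": [0, 0, 0.022], "spin": -0.82}
    - {"translation": [0, 0, 0.022], "spin": -0.82}
    - {"translation": [0, 0, 0.022], "spin": -0.82}

```text
time: 2.5
tool_pos: [0.4887, -0.1561, 0.12]
tcp_rot: [0.169, -3.136, -0.0]
wrist_force: [0.7, 0.5, -0.3]
width: 1.0
```

Request:
play_rows:
  series:
    - {"translation": [0, 0, 0], "spin": 0}

```text
time: 2.6
tool_pos: [0.4859, -0.155, 0.1174]
tcp_rot: [0.164, -3.13, -0.005]
wrist_force: [-1.0, 0.7, -0.0]
width: 0.998
```

```bash
python3 - <<'E'
from h import *
todo((.4885,-.158,.065),96)
a=bot.read_camera("top");b=bot.read_camera("scene")
cv2.imwrite("pics/top1.png",a);cv2.imwrite("pics/scene1.png",b)
s=bot.read_state()["tool_pos"]; print(proj("top",s),proj("scene",s))
c=lambda im,x,y:cv2.resize(im[y:y+120,x:x+120],(400,400),interpolation=cv2.INTER_CUBIC)
cv2.imwrite("pics/crop3.png",np.hstack([c(a,290,220),c(b,200,170)]))
E
```

```text
t 2.6 pos [ 0.4859 -0.155   0.1174] yang 96.02 tilt [-0.0074  0.0028 -1.    ] w 0.998 F [-0.99  0.73 -0.01] q [-0.36  0.06  2.06 -0.    1.03 -2.03]
tool delta mm [-2.6 -3.5 52.4] spin units 0.0
[[346.59391164 277.05725182]] [[260.80820539 223.08669433]]
```

View pics/crop3.png

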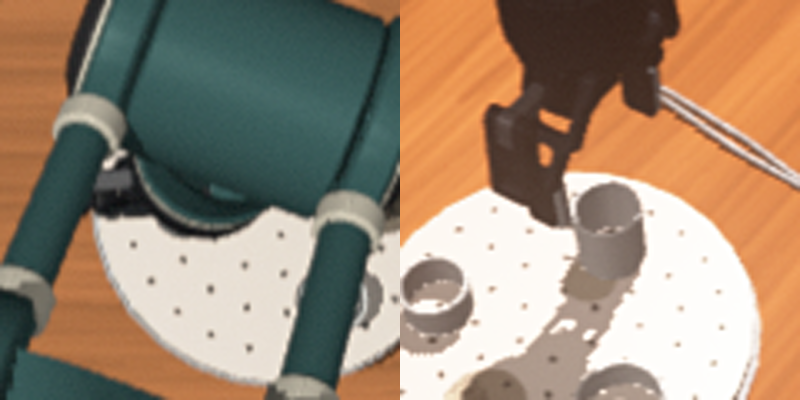

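```bash
python3 - <<'E'
from h import *
np.set_printoptions(precision=1,suppress=True)
s=bot.read_state();M=Ro.from_rotvec(s["tcp_rot"]).as_matrix()
b=cv2.imread("pics/scene1.png")[200:248,225:285]; o=cv2.resize(b,(800,640),interpolation=cv2.INTER_CUBIC)[:600]; k=800/60
for y in(-.0425,-.057,.0425,.057):
  for x in(-.011,.011):
    p=proj("scene",s["tool_pos"]+M@[x,y,-.013])[0]; q=((p-[225,200]+.5)*k).astype(int); cv2.circle(o,tuple(map(int,q)),5,(0,0,255) if abs(y)<.05 else (0,255,0),-1); print(y,x,p,q)
cv2.imwrite("pics/crop4.png",o)
E
```

```text
-0.0425 -0.011 [252.5 236.9] [372 499]
-0.0425 0.011 [242.4 232.3] [238 437]
-0.057 -0.011 [248.  242.6] [313 574]
-0.057 0.011 [237.9 237.9] [178 511]
0.0425 -0.011 [277.1 205.7] [701  82]
0.0425 0.011 [267.3 201.5] [571  26]
0.057 -0.011 [281.1 200.6] [754  14]
0.057 0.011 [271.4 196.5] [624 -40]
```

View pics/crop4.png

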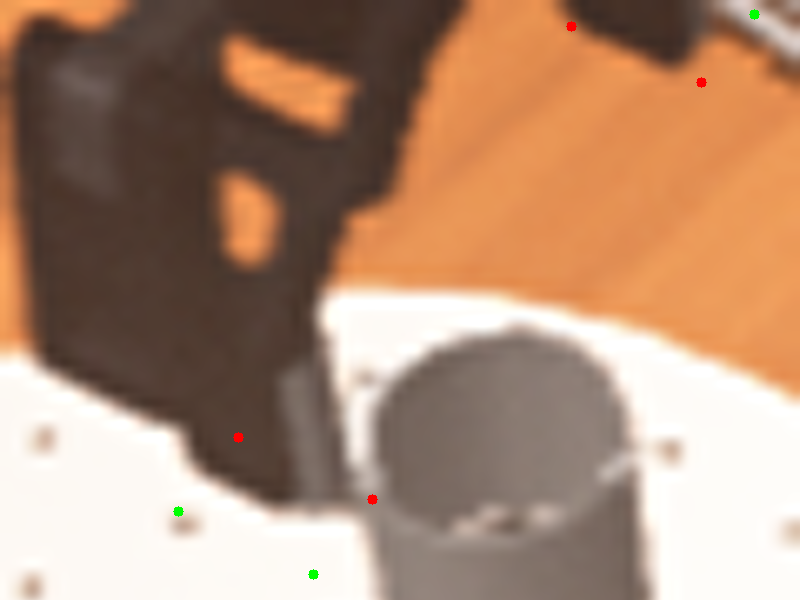

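Request:
play_rows:
  series:
    - {"translation": [-0.001, 0, 0.013], "spin": 0}
    - {"translation": [-0.001, 0, 0.013], "spin": 0}
    - {"translation": [-0.001, 0, 0.013], "spin": 0}
    - {"translation": [0, 0, 0.011], "spin": 0}
    - {"translation": [0, 0, 0], "spin": 0}

```text
time: 3.2
tool_pos: [0.4903, -0.1551, 0.0688]
tcp_rot: [0.165, -3.133, -0.003]
wrist_force: [-0.4, -0.7, -0.5]
width: 1.0
```

```bash
python3 - <<'E'
from h import *
todo((.489,-.156,.065),96)
b=bot.read_camera("scene")
cv2.imwrite("pics/crop5.png",cv2.resize(b[205:265,220:300],(800,600),interpolation=cv2.INTER_CUBIC))
E
```

```text
t 3.2 pos [ 0.4903 -0.1551  0.0688] yang 96.01 tilt [-0.0042  0.0016 -1.    ] w 1.0 F [-0.44 -0.7  -0.49] q [-0.35  0.13  2.09 -0.    0.93 -2.03]
tool delta mm [ 1.4 -0.8  3.8] spin units 0.0
```

View pics/crop5.png

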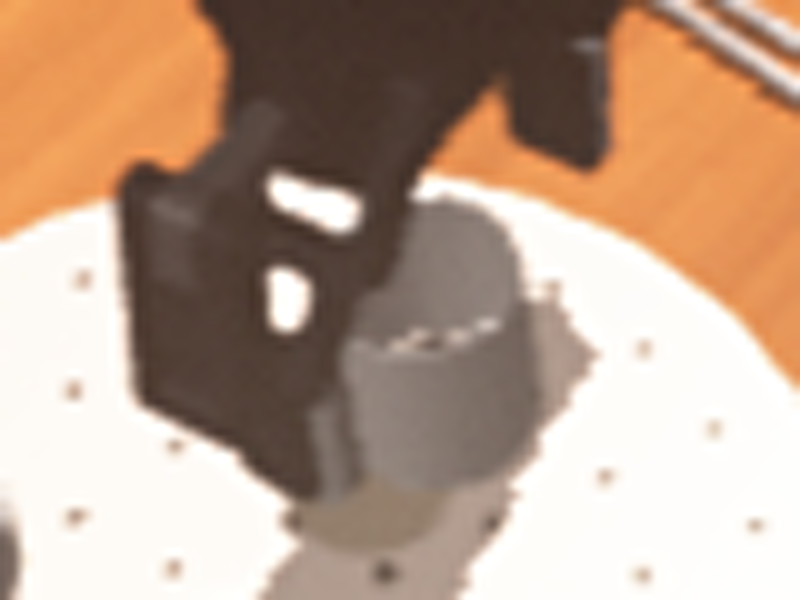

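y is aligned within about 1 mm; the -y finger corner is at (355,490) and the +y one at (600,165). The ring's centre lies about 2.5 mm further towards world +x.

Request:
play_rows:
  series:
    - {"translation": [-0.0025, 0, 0.003], "spin": 0}
    - {"translation": [0, 0, 0], "spin": 0}

```text
time: 3.45
tool_pos: [0.4953, -0.1557, 0.0685]
tcp_rot: [-0.165, 3.136, -0.0]
wrist_force: [-0.2, 0.1, 0.5]
width: 1.002
```

Request:
play_rows:
  series:
    - {"translation": [0, 0, 0], "spin": 0}
    - {"translation": [0, 0, 0], "spin": 0}
    - {"translation": [0, 0, 0], "spin": 0}
    - {"translation": [0, 0, 0], "spin": 0}
    - {"translation": [0, 0, 0], "spin": 0}
  jaw: 0.15
  force: 25

```text
time: 3.95
tool_pos: [0.4947, -0.1556, 0.0684]
tcp_rot: [-0.165, 3.137, -0.0]
wrist_force: [0.1, 0.2, 0.5]
width: 0.577
```

Request:
play_rows:
  series:
    - {"translation": [0, 0, 0], "spin": 0}
    - {"translation": [0, 0, 0], "spin": 0}
    - {"translation": [0, 0, 0], "spin": 0}
    - {"translation": [0, 0, 0], "spin": 0}
    - {"translation": [0, 0, 0], "spin": 0}
  jaw: -0.3

```text
time: 4.45
tool_pos: [0.495, -0.1556, 0.0686]
tcp_rot: [-0.165, 3.137, -0.0]
wrist_force: [-0.1, 0.4, 3.1]
width: 0.488
```

```bash
python3 -c "
from h import *
todo((.493,-.155,.2),96)"
```

```text
t 4.45 pos [ 0.495  -0.1556  0.0686] yang 96.01 tilt [ 6.e-04 -2.e-04 -1.e+00] w 0.488 F [-0.05  0.4   3.06] q [-0.35  0.13  2.09  0.    0.92 -2.03]
tool delta mm [   1.8    0.8 -131.4] spin units 0.0
```

Request:
play_rows:
  series:
    - {"translation": [0, 0, -0.004], "spin": 0}
    - {"translation": [0, 0, -0.01], "spin": 0}
    - {"translation": [0, 0, -0.03], "spin": 0}
    - {"translation": [0, 0, -0.04], "spin": 0}
    - {"translation": [0, 0, -0.03], "spin": 0}
  force: 30

```text
time: 4.95
tool_pos: [0.4949, -0.1556, 0.1846]
tcp_rot: [-0.165, 3.136, -0.001]
wrist_force: [1.1, -0.3, -1.1]
width: 0.487
```

```bash
python3 - <<'E'
from h import *
u=np.array([.956,-.293]);v=np.array([.293,.956])
p=np.array([.547,.2135])+u*(-.120+.026)+v*(-.030+.045); print(p)
todo((*p,.17),np.degrees(np.arctan2(.956,.293)))
cv2.imwrite("pics/crop6.png",cv2.resize(bot.read_camera("scene")[150:330,150:390],(800,600)))
E
```

```text
[0.461531 0.255382]
t 4.95 pos [ 0.4949 -0.1556  0.1846] yang 96.02 tilt [ 1.e-03 -4.e-04 -1.e+00] w 0.487 F [ 1.12 -0.27 -1.07] q [-0.35  0.    1.99 -0.    1.15 -2.03]
tool delta mm [ -9.9 412.2  14.4] spin units 4.61
```

View pics/crop6.png

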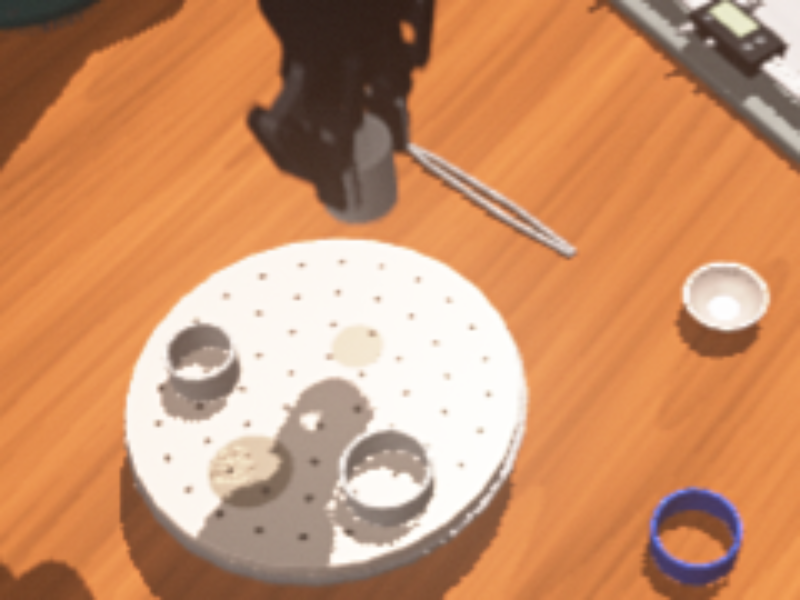

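The ring is lifted. Both low rings are unmoved at full-image (210,256) and (266,291), and the turntable is still. Carrying it to the caliper.

Request:
play_rows:
  series:
    - {"translation": [-0.001, 0.025, 0], "spin": 0}
    - {"translation": [-0.0014, 0.045, 0], "spin": 0}
    - {"translation": [-0.0014, 0.045, 0], "spin": 0}
    - {"translation": [-0.0014, 0.045, 0], "spin": 0}
    - {"translation": [-0.0014, 0.045, 0], "spin": 0}

```text
time: 5.5
tool_pos: [0.4791, 0.0505, 0.1826]
tcp_rot: [-0.164, 3.137, -0.0]
wrist_force: [0.5, 0.8, -0.7]
width: 0.484
```

Request:
play_rows:
  series:
    - {"translation": [-0.0014, 0.045, 0], "spin": 0}
    - {"translation": [-0.0014, 0.045, 0], "spin": 0}
    - {"translation": [-0.0014, 0.045, 0], "spin": 0}
    - {"translation": [-0.0014, 0.045, 0], "spin": 0}
    - {"translation": [-0.0007, 0.025, 0], "spin": 0}

```text
time: 6.0
tool_pos: [0.4637, 0.2566, 0.1826]
tcp_rot: [-0.168, 3.137, 0.001]
wrist_force: [0.3, 0.2, -0.8]
width: 0.482
```

Request:
play_rows:
  series:
    - {"translation": [0, 0, 0.012], "spin": 0.92}
    - {"translation": [0, 0, 0.012], "spin": 0.92}
    - {"translation": [0, 0, 0.012], "spin": 0.92}
    - {"translation": [0, 0, 0.012], "spin": 0.92}
    - {"translation": [0, 0, 0.012], "spin": 0.92}

```text
time: 6.5
tool_pos: [0.4642, 0.2535, 0.1219]
tcp_rot: [-0.469, -3.106, 0.0]
wrist_force: [0.3, -0.3, -1.0]
width: 0.485
```

Request:
play_rows:
  series:
    - {"translation": [0, 0, 0.02], "spin": 0}
    - {"translation": [0, 0, 0.02], "spin": 0}
    - {"translation": [0, 0, 0.012], "spin": 0}
    - {"translation": [0, 0, 0], "spin": 0}
    - {"translation": [0, 0, 0], "spin": 0}

```text
time: 7.0
tool_pos: [0.4647, 0.2536, 0.0706]
tcp_rot: [-0.464, -3.107, 0.0]
wrist_force: [-0.4, 0.2, -1.8]
width: 0.483
```

```bash
python3 - <<'E'
from h import *
todo((.464,.257,.0306),np.degrees(np.arctan2(.956,.293)))
a=bot.read_camera("top");b=bot.read_camera("scene")
cv2.imwrite("pics/top7.png",a);cv2.imwrite("pics/scene7.png",b)
p=bot.read_state()["tool_pos"]; print(proj("top",p+[0,0,.0254]),proj("scene",p-[0,0,.0186]))
cv2.imwrite("pics/crop7.png",np.hstack([cv2.resize(a[240:336,112:176],(400,600),interpolation=cv2.INTER_CUBIC),cv2.resize(b[100:196,320:384],(400,600),interpolation=cv2.INTER_CUBIC)]))
E
```

```text
t 7.0 pos [0.4647 0.2536 0.0706] yang 73.02 tilt [-1.e-04 -0.e+00 -1.e+00] w 0.483 F [-0.42  0.15 -1.83] q [ 0.45  0.15  2.06  0.    0.93 -0.82]
tool delta mm [ 1.6  3.  40. ] spin units 0.01
[[140.49181196 289.05353705]] [[362.39639678 127.26048433]]
```

View pics/crop7.png

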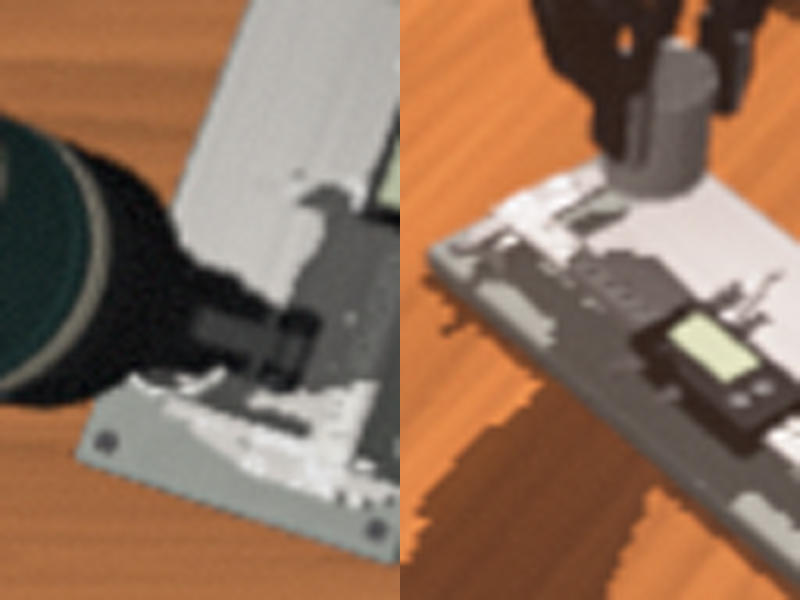

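```bash
python3 - <<'E'
from h import *
np.set_printoptions(precision=4,suppress=True)
b=np.array([1.6,-1.0])
Rr=lambda p:np.array((320+(p[0]-400)/5.882,110+p[1]/5.882))+b
Pc=plane("scene",np.array([(445.5,189.1),(406.8,213.9),(324.5,142.5),(360.2,120.4)])+b,.012)[:,:2]
c=Pc.mean(0); d=(Pc[0]-Pc[3])+(Pc[1]-Pc[2]); print(c,np.degrees(np.arctan2(d[1],d[0])))
u=d/np.linalg.norm(d); v=np.array([-u[1],u[0]])
def show(n,pts,z):
    P=plane("scene",[Rr(p) for p in pts],z)[:,:2]; print(n,((P-c)@np.c_[u,v]))
show("fixed",[(630,97),(575,117),(540,140)],.03)
show("housing near2 far2",[(620,258),(678,225),(786,318),(738,358)],.037)
p=bot.read_state()["tool_pos"][:2]; print("tcp in plate frame",(p-c)@np.c_[u,v], "u",u)
E
```

```text
[0.5518 0.2157] -17.9832235414529
fixed [[-0.1212  0.0296]
 [-0.1258  0.0032]
 [-0.1237 -0.0176]]
housing near2 far2 [[-0.0434 -0.042 ]
 [-0.0437 -0.0112]
 [ 0.0225 -0.0124]
 [ 0.0275 -0.0418]]
tcp in plate frame [-0.0939  0.0098] u [ 0.9511 -0.3087]
```

Request:
play_rows:
  series:
    - {"translation": [0, 0.006, 0], "spin": 0}
    - {"translation": [0, 0, 0.012], "spin": 0}
    - {"translation": [0, 0, 0.012], "spin": 0}
    - {"translation": [0, 0, 0.009], "spin": 0}
    - {"translation": [0, 0, 0], "spin": 0}

```text
time: 7.6
tool_pos: [0.4643, 0.2582, 0.0347]
tcp_rot: [-0.463, -3.103, 0.004]
wrist_force: [-0.3, -0.5, -0.7]
width: 0.484
```

Request:
play_rows:
  series:
    - {"translation": [0, 0, 0.002], "spin": 0}
    - {"translation": [0, 0, 0], "spin": 0}
    - {"translation": [0, 0, 0.002], "spin": 0}
    - {"translation": [0, 0, 0], "spin": 0}
    - {"translation": [0, 0, 0], "spin": 0}

```text
time: 8.1
tool_pos: [0.4664, 0.2594, 0.0335]
tcp_rot: [0.464, 3.107, 0.0]
wrist_force: [0.1, 0.8, -1.6]
width: 0.484
```

```bash
python3 -c "
from h import *
todo((.4665,.2595,.0306),73)"
```

```text
t 8.1 pos [0.4664 0.2594 0.0335] yang 73.02 tilt [ 4.e-04  2.e-04 -1.e+00] w 0.484 F [ 0.09  0.78 -1.63] q [ 0.46  0.21  2.08  0.    0.86 -0.81]
tool delta mm [-0.   0.2  2.9] spin units 0.0
```

Request:
play_rows:
  series:
    - {"translation": [0, 0, 0.001], "spin": 0}
    - {"translation": [0, 0, 0], "spin": 0}
    - {"translation": [0, 0, 0], "spin": 0}

```text
time: 8.4
tool_pos: [0.4663, 0.2593, 0.0323]
tcp_rot: [0.464, 3.107, 0.0]
wrist_force: [-0.5, 0.5, -0.3]
width: 0.484
```

Request:
play_rows:
  series:
    - {"translation": [0, 0, 0.001], "spin": 0}
    - {"translation": [0, 0, 0], "spin": 0}
    - {"translation": [0, 0, 0], "spin": 0}

```text
time: 8.7
tool_pos: [0.4662, 0.2593, 0.0312]
tcp_rot: [-0.464, -3.107, 0.0]
wrist_force: [1.1, 0.9, -1.1]
width: 0.488
```

Request:
play_rows:
  series:
    - {"translation": [0, 0, 0.0005], "spin": 0}
    - {"translation": [0, 0, 0], "spin": 0}
    - {"translation": [0, 0, 0], "spin": 0}

```text
time: 9.0
tool_pos: [0.4662, 0.2593, 0.0307]
tcp_rot: [-0.464, -3.107, 0.0]
wrist_force: [-0.5, -0.6, -1.4]
width: 0.486
```

Request:
play_rows:
  series:
    - {"translation": [0, 0, 0.0005], "spin": 0}
    - {"translation": [0, 0, 0], "spin": 0}
    - {"translation": [0, 0, 0], "spin": 0}

```text
time: 9.3
tool_pos: [0.4663, 0.2593, 0.0306]
tcp_rot: [0.464, 3.107, 0.0]
wrist_force: [-1.8, -1.0, 3.8]
width: 0.483
```

Request:
play_rows:
  series:
    - {"translation": [0, 0, 0.0005], "spin": 0}
    - {"translation": [0, 0, 0], "spin": 0}
    - {"translation": [0, 0, 0], "spin": 0}

```text
time: 9.6
tool_pos: [0.4663, 0.2593, 0.0306]
tcp_rot: [-0.464, -3.107, 0.0]
wrist_force: [-3.1, -1.6, 7.2]
width: 0.486
```

It touched down at z 0.0306, as computed. Easing off and releasing.

Request:
play_rows:
  series:
    - {"translation": [0, 0, -0.0007], "spin": 0}
    - {"translation": [0, 0, 0], "spin": 0}

```text
time: 9.8
tool_pos: [0.4664, 0.2594, 0.0306]
tcp_rot: [0.464, 3.107, 0.0]
wrist_force: [-0.4, -1.0, 3.0]
width: 0.487
```

Request:
play_rows:
  series:
    - {"translation": [0, 0, 0], "spin": 0}
    - {"translation": [0, 0, 0], "spin": 0}
    - {"translation": [0, 0, 0], "spin": 0}
    - {"translation": [0, 0, 0], "spin": 0}
    - {"translation": [0, 0, 0], "spin": 0}
  jaw: 0.35

```text
time: 10.3
tool_pos: [0.4663, 0.2593, 0.0304]
tcp_rot: [-0.464, -3.107, 0.0]
wrist_force: [0.5, 0.2, 1.7]
width: 0.676
```

Request:
play_rows:
  series:
    - {"translation": [0, 0, -0.01], "spin": 0}
    - {"translation": [0, 0, -0.02], "spin": 0}
    - {"translation": [0, 0, -0.04], "spin": 0}
    - {"translation": [0, 0, -0.04], "spin": 0}
    - {"translation": [0, 0, -0.02], "spin": 0}

```text
time: 10.8
tool_pos: [0.4683, 0.2603, 0.1654]
tcp_rot: [0.463, 3.102, 0.006]
wrist_force: [0.0, 1.1, -0.3]
width: 0.675
```

```bash
python3 - <<'E'
from h import *
u=np.array([.9535,-.301]);v=np.array([.301,.9535])
c=np.array([.5518,.2157])
p=c+u*(.024+.035)+v*(-.0285); print(p)
todo((*p,.16),73-90)
b=bot.read_camera("scene");cv2.imwrite("pics/scene8.png",b)
cv2.imwrite("pics/crop8.png",cv2.resize(b[100:220,310:470],(800,600),interpolation=cv2.INTER_CUBIC))
E
```

```text
[0.599478   0.17076625]
t 10.8 pos [0.4683 0.2603 0.1654] yang 73.02 tilt [ 0.0059  0.0029 -1.    ] w 0.675 F [ 0.01  1.12 -0.29] q [ 0.46  0.05  1.98 -0.    1.11 -0.81]
tool delta mm [-151.6  -47.4    6. ] spin units 18.0
```

View pics/crop8.png

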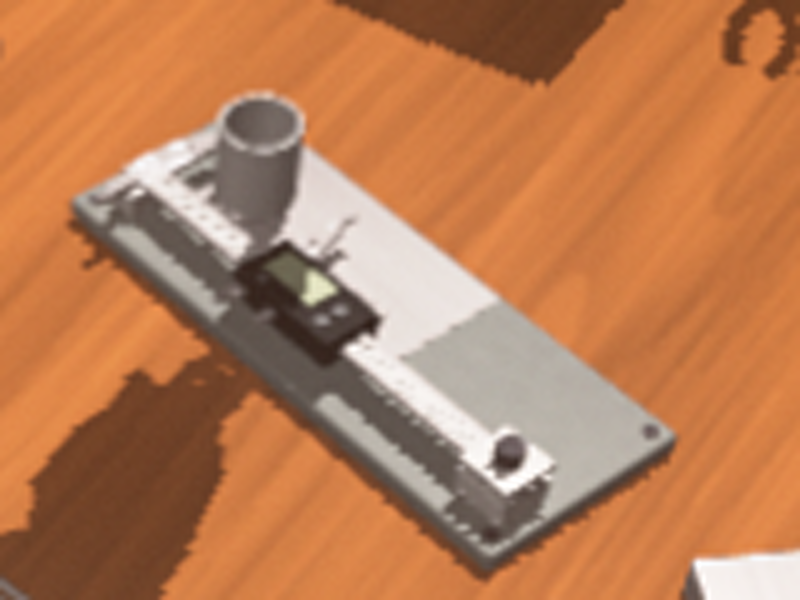

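The ring stands upright between the jaws, its rim centre at crop (261,122). The housing's far end is at crop (360,340). Next I shut the fingers and go behind the housing.

Request:
play_rows:
  series:
    - {"translation": [-0.0362, -0.0114, 0], "spin": 0}
    - {"translation": [-0.0362, -0.0114, 0], "spin": 0}
    - {"translation": [-0.0362, -0.0114, 0], "spin": 0}
    - {"translation": [-0.0362, -0.0114, 0], "spin": 0}
    - {"translation": [0, 0, 0], "spin": 0}
  jaw: -1

```text
time: 11.35
tool_pos: [0.5949, 0.1707, 0.1608]
tcp_rot: [0.469, 3.104, -0.001]
wrist_force: [-0.0, 0.3, -0.3]
width: 0.001
```

Request:
play_rows:
  series:
    - {"translation": [0, 0, 0.03], "spin": 0}
    - {"translation": [0, 0, 0.04], "spin": 0}
    - {"translation": [0, 0, 0.03], "spin": 0}
    - {"translation": [0, 0, 0.01], "spin": 0}
    - {"translation": [0, 0, 0], "spin": 0}

```text
time: 11.85
tool_pos: [0.5892, 0.1733, 0.0486]
tcp_rot: [-0.463, -3.103, 0.003]
wrist_force: [-0.2, 0.7, 0.1]
width: -0.004
```

```bash
python3 - <<'E'
from h import *
todo((.5914,.1733,.0325),73)
b=bot.read_camera("scene");cv2.imwrite("pics/scene9.png",b)
cv2.imwrite("pics/crop9.png",cv2.resize(b[110:200,330:450],(800,600),interpolation=cv2.INTER_CUBIC))
E
```

```text
t 11.85 pos [0.5892 0.1733 0.0486] yang 73.03 tilt [-0.0045 -0.001  -1.    ] w -0.004 F [-0.21  0.75  0.08] q [ 0.25  0.32  1.89  0.    0.93 -1.03]
tool delta mm [-2.1  0.7 16. ] spin units 0.01
```

View pics/crop9.png

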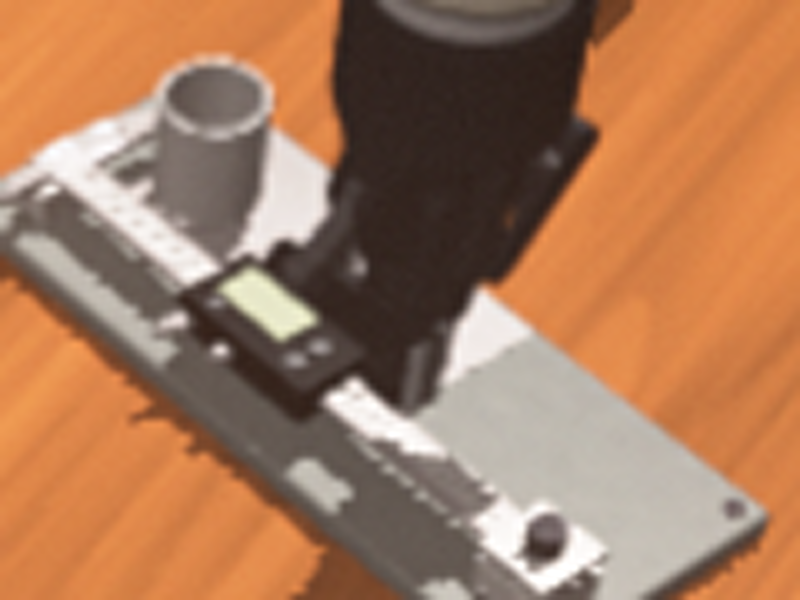

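Request:
play_rows:
  series:
    - {"translation": [0, -0.002, 0.01], "spin": 0}
    - {"translation": [0, 0, 0], "spin": 0}
    - {"translation": [0, 0, 0], "spin": 0}

```text
time: 12.2
tool_pos: [0.5914, 0.1716, 0.0414]
tcp_rot: [0.464, 3.106, 0.001]
wrist_force: [0.1, -0.2, 0.0]
width: 0.0
```

```bash
python3 -c "
from h import *
todo((.5914,.1723,.0325),73)"
```

```text
t 12.2 pos [0.5914 0.1716 0.0414] yang 73.01 tilt [ 1.3e-03  3.0e-04 -1.0e+00] w 0.0 F [ 0.09 -0.19  0.01] q [ 0.24  0.33  1.89 -0.    0.91 -1.03]
tool delta mm [0.2 0.7 8.9] spin units 0.0
```

Request:
play_rows:
  series:
    - {"translation": [0, 0, 0.004], "spin": 0}
    - {"translation": [0, 0, 0.004], "spin": 0}
    - {"translation": [0, 0, 0.0005], "spin": 0}
    - {"translation": [0, 0, 0], "spin": 0}
    - {"translation": [0, 0, 0], "spin": 0}

```text
time: 12.7
tool_pos: [0.5909, 0.1715, 0.0319]
tcp_rot: [-0.464, -3.107, 0.0]
wrist_force: [0.6, 0.2, 0.7]
width: 0.001
```

Request:
play_rows:
  series:
    - {"translation": [0.003, 0, 0], "spin": 0}
    - {"translation": [0.003, 0, 0], "spin": 0}
    - {"translation": [0.003, 0, 0], "spin": 0}
    - {"translation": [0.003, 0, 0], "spin": 0}
    - {"translation": [0, 0, 0], "spin": 0}

```text
time: 13.2
tool_pos: [0.5788, 0.1751, 0.0319]
tcp_rot: [-0.463, -3.107, 0.0]
wrist_force: [0.1, -0.5, -0.6]
width: 0.004
```

Request:
play_rows:
  series:
    - {"translation": [0.002, 0, 0], "spin": 0}
    - {"translation": [0.002, 0, 0], "spin": 0}
    - {"translation": [0.002, 0, 0], "spin": 0}
    - {"translation": [0.002, 0, 0], "spin": 0}
    - {"translation": [0.002, 0, 0], "spin": 0}

```text
time: 13.7
tool_pos: [0.5699, 0.1779, 0.032]
tcp_rot: [0.464, 3.107, 0.0]
wrist_force: [0.6, -0.1, -1.4]
width: -0.003
```

```bash
cat >> h.py <<'E'
def lcd(im):
    h=cv2.cvtColor(im,cv2.COLOR_BGR2HSV)[130:190,350:400]; m=cv2.inRange(h,(28,35,130),(50,120,255)).astype(np.uint8)
    M=cv2.moments(m,True); uv=(350+M["m10"]/M["m00"],130+M["m01"]/M["m00"]); return M["m00"],uv,plane("scene",uv,.037)[0,:2]
E
python3 - <<'E'
from h import *
b=bot.read_camera("scene");cv2.imwrite("pics/scene10.png",b)
for n in(0,9,10): a,uv,p=lcd(cv2.imread(f"pics/scene{n}.png")); print(n,a,np.round(uv,1),p.round(4),"along u mm",round(1e3*p@[.956,-.292],1))
E
```

```text
0 59.0 [369.8 155.1] [0.5225 0.1969] along u mm 442.0
9 40.0 [369.6 154.9] [0.5216 0.1972] along u mm 441.1
10 13.0 [367.9 156.6] [0.5215 0.1902] along u mm 443.0
```

Request:
play_rows:
  series:
    - {"translation": [0.002, 0, 0], "spin": 0}
    - {"translation": [0.002, 0, 0], "spin": 0}
    - {"translation": [0.002, 0, 0], "spin": 0}
    - {"translation": [0.002, 0, 0], "spin": 0}
    - {"translation": [0.002, 0, 0], "spin": 0}

```text
time: 14.25
tool_pos: [0.5602, 0.1809, 0.0321]
tcp_rot: [0.464, 3.107, 0.0]
wrist_force: [0.9, -0.1, -0.6]
width: -0.003
```

Request:
play_rows:
  series:
    - {"translation": [0.001, 0, 0], "spin": 0}
    - {"translation": [0.001, 0, 0], "spin": 0}
    - {"translation": [0.001, 0, 0], "spin": 0}
    - {"translation": [0.001, 0, 0], "spin": 0}
    - {"translation": [0.001, 0, 0], "spin": 0}

```text
time: 14.75
tool_pos: [0.5555, 0.1823, 0.032]
tcp_rot: [0.464, 3.107, 0.0]
wrist_force: [0.9, 0.2, -0.0]
width: -0.001
```

```bash
python3 - <<'E'
from h import *
b=bot.read_camera("scene");cv2.imwrite("pics/scene11.png",b)
a,uv,p=lcd(b); print(a,np.round(uv,1),p.round(4),"along u mm",round(1e3*p@[.956,-.292],1))
todo((.5518,.2157,.032),73)
# visible change of housing: dark mask left extent near housing
for n in(9,10,11):
    im=cv2.imread(f"pics/scene{n}.png"); m=(im[135:180,345:385].max(2)<60); ys,xs=np.nonzero(m); i=np.argsort(xs)[:6]; print(n,xs[i]+345,ys[i]+135)
E
```

```text
13.0 [363.7 153. ] [0.5069 0.195 ] along u mm 427.7
t 14.8 pos [0.5553 0.1824 0.032 ] yang 73.02 tilt [-1.e-04  1.e-04 -1.e+00] w 0.001 F [1.15 0.29 0.3 ] q [ 0.27  0.29  1.97  0.    0.88 -1.  ]
tool delta mm [13.1 30.8 -0. ] spin units 0.0
9 [358 359 359 360 360 360] [155 156 159 157 159 160]
10 [357 357 358 359 359 359] [155 154 155 159 158 156]
11 [353 354 355 355 355 355] [151 152 156 154 155 153]
```

Request:
play_rows:
  series:
    - {"translation": [0.002, 0, 0], "spin": 0}
    - {"translation": [0.002, 0, 0], "spin": 0}
    - {"translation": [0.002, 0, 0], "spin": 0}
    - {"translation": [0.002, 0, 0], "spin": 0}
    - {"translation": [0.002, 0, 0], "spin": 0}

```text
time: 15.3
tool_pos: [0.5458, 0.1853, 0.032]
tcp_rot: [0.464, 3.107, 0.0]
wrist_force: [1.3, -0.2, 0.5]
width: -0.001
```

Request:
play_rows:
  series:
    - {"translation": [0.0005, 0, 0], "spin": 0}
    - {"translation": [0.0005, 0, 0], "spin": 0}
    - {"translation": [0.0005, 0, 0], "spin": 0}
    - {"translation": [0.0005, 0, 0], "spin": 0}
    - {"translation": [0.0005, 0, 0], "spin": 0}

```text
time: 15.8
tool_pos: [0.5436, 0.1859, 0.032]
tcp_rot: [0.464, 3.107, 0.0]
wrist_force: [1.8, 0.2, 0.4]
width: -0.004
```

```bash
python3 - <<'E'
from h import *
b=bot.read_camera("scene");cv2.imwrite("pics/scene12.png",b)
a,uv,p=lcd(b); print(a,np.round(uv,1),"along u mm",round(1e3*p@[.956,-.292],1))
im=b; m=(im[135:180,335:385].max(2)<60); ys,xs=np.nonzero(m); i=np.argsort(xs)[:6]; print(xs[i]+335,ys[i]+135)
todo((.5518,.2157,.032),73)
E
```

```text
7.0 [361.1 150.9] along u mm 418.5
[350 351 351 352 352 352] [149 149 150 153 152 151]
t 15.85 pos [0.5435 0.1859 0.032 ] yang 73.01 tilt [-1.e-04  0.e+00 -1.e+00] w 0.001 F [0.68 1.2  0.38] q [ 0.29  0.28  1.99  0.    0.87 -0.99]
tool delta mm [ 0.7 30.9 -0. ] spin units 0.0
```

Request:
play_rows:
  series:
    - {"translation": [0.0004, 0, 0], "spin": 0}
    - {"translation": [0.0004, 0, 0], "spin": 0}
    - {"translation": [0.0004, 0, 0], "spin": 0}
    - {"translation": [0.0002, 0, 0], "spin": 0}
    - {"translation": [0, 0, 0], "spin": 0}

```text
time: 16.35
tool_pos: [0.5422, 0.1864, 0.032]
tcp_rot: [0.464, 3.107, 0.0]
wrist_force: [0.4, 0.1, 0.3]
width: 0.005
```

Request:
play_rows:
  series:
    - {"translation": [0.0003, 0, 0], "spin": 0}
    - {"translation": [0.0003, 0, 0], "spin": 0}
    - {"translation": [0.0003, 0, 0], "spin": 0}
    - {"translation": [0, 0, 0], "spin": 0}

```text
time: 16.75
tool_pos: [0.5415, 0.1866, 0.032]
tcp_rot: [0.464, 3.107, 0.0]
wrist_force: [1.5, 0.5, 0.3]
width: -0.0
```

Request:
play_rows:
  series:
    - {"translation": [0.0003, 0, 0], "spin": 0}
    - {"translation": [0.0003, 0, 0], "spin": 0}
    - {"translation": [0.0003, 0, 0], "spin": 0}
    - {"translation": [0, 0, 0], "spin": 0}

```text
time: 17.15
tool_pos: [0.5404, 0.1869, 0.032]
tcp_rot: [-0.464, -3.107, -0.0]
wrist_force: [2.2, -0.8, -0.1]
width: -0.001
```

Request:
play_rows:
  series:
    - {"translation": [0.0003, 0, 0], "spin": 0}
    - {"translation": [0.0003, 0, 0], "spin": 0}
    - {"translation": [0.0003, 0, 0], "spin": 0}
    - {"translation": [0, 0, 0], "spin": 0}

```text
time: 17.55
tool_pos: [0.5396, 0.1871, 0.032]
tcp_rot: [0.464, 3.107, 0.0]
wrist_force: [2.5, 0.1, 0.1]
width: -0.0
```

Request:
play_rows:
  series:
    - {"translation": [0.0003, 0, 0], "spin": 0}
    - {"translation": [0.0003, 0, 0], "spin": 0}
    - {"translation": [0.0003, 0, 0], "spin": 0}
    - {"translation": [0, 0, 0], "spin": 0}

```text
time: 17.95
tool_pos: [0.5393, 0.1873, 0.0321]
tcp_rot: [0.464, 3.106, 0.0]
wrist_force: [4.4, -1.4, -1.7]
width: -0.001
```

Request:
play_rows:
  series:
    - {"translation": [0.0003, 0, 0], "spin": 0}
    - {"translation": [0.0003, 0, 0], "spin": 0}
    - {"translation": [0.0003, 0, 0], "spin": 0}
    - {"translation": [0, 0, 0], "spin": 0}

```text
time: 18.35
tool_pos: [0.539, 0.1873, 0.0322]
tcp_rot: [0.463, 3.105, 0.0]
wrist_force: [5.6, -2.2, -2.9]
width: 0.0
```

```bash
python3 - <<'E'
from h import *
np.set_printoptions(precision=1,suppress=True)
b=bot.read_camera("scene");a=bot.read_camera("top");cv2.imwrite("pics/scene13.png",b);cv2.imwrite("pics/top13.png",a)
for n,im in((8,cv2.imread("pics/scene8.png")),(12,cv2.imread("pics/scene12.png")),(13,b)):
    m=(im[135:180,335:385].max(2)<60); ys,xs=np.nonzero(m); i=np.argsort(xs)[:6]
    # ring shift by template on rim from scene8
    t=cv2.imread("pics/scene8.png")[115:135,350:374]; r=cv2.matchTemplate(im[105:145,338:390],t,cv2.TM_CCOEFF_NORMED); 
    print(n,xs[i]+335,ys[i]+135,cv2.minMaxLoc(r)[1:4:2])
todo((.5518,.2157,.032),73)
E
```

```text
8 [358 359 359 359 359 360] [155 155 153 154 156 152] (0.9999995231628418, (12, 10))
12 [350 351 351 352 352 352] [149 149 150 153 152 151] (0.292250394821167, (12, 10))
13 [348 349 349 350 350 350] [147 147 148 149 152 148] (0.27588629722595215, (18, 1))
t 18.45 pos [0.5 0.2 0. ] yang 73.03 tilt [ 0. -0. -1.] w 0.001 F [ 6.8 -3.1 -2.4] q [ 0.3  0.3  2.  -0.   0.9 -1. ]
tool delta mm [-3.9 30.9  0.2] spin units 0.01
```

Firm stop: the command advanced 0.9 mm but the TCP only 0.3 mm, with force rising to about 7 N. The housing has travelled about 36 mm as expected. Backing away.

Request:
play_rows:
  series:
    - {"translation": [-0.001, 0, 0], "spin": 0}
    - {"translation": [-0.002, 0, 0], "spin": 0}
    - {"translation": [-0.005, 0, 0], "spin": 0}
    - {"translation": [-0.01, 0, 0], "spin": 0}
    - {"translation": [0, 0, 0], "spin": 0}

```text
time: 18.95
tool_pos: [0.5562, 0.1822, 0.0321]
tcp_rot: [0.465, 3.107, 0.0]
wrist_force: [0.3, 0.2, -0.4]
width: 0.0
```

Request:
play_rows:
  series:
    - {"translation": [0, 0, -0.02], "spin": 0}
    - {"translation": [0, 0, -0.04], "spin": 0}
    - {"translation": [0, 0, -0.045], "spin": 0}
    - {"translation": [0, 0, -0.045], "spin": 0}
    - {"translation": [0, 0, -0.03], "spin": 0}

```text
time: 19.45
tool_pos: [0.5562, 0.1827, 0.2158]
tcp_rot: [0.464, 3.104, 0.003]
wrist_force: [0.7, 0.4, -0.4]
width: 0.001
```

Request:
play_rows:
  series:
    - {"translation": [0, -0.045, 0], "spin": 0}
    - {"translation": [0, -0.045, 0], "spin": 0}
    - {"translation": [0, -0.045, 0], "spin": 0}
    - {"translation": [0, -0.045, 0], "spin": 0}
    - {"translation": [0, -0.025, 0], "spin": 0}

```text
time: 19.95
tool_pos: [0.4937, -0.0161, 0.2119]
tcp_rot: [-0.466, -3.106, 0.001]
wrist_force: [0.4, -0.0, 0.4]
width: -0.001
```

Request:
play_rows:
  series:
    - {"translation": [0, -0.03, 0], "spin": 0}
    - {"translation": [0, 0, 0], "spin": 0}
    - {"translation": [0, 0, 0], "spin": 0}

```text
time: 20.25
tool_pos: [0.4862, -0.0427, 0.212]
tcp_rot: [-0.467, -3.106, -0.001]
wrist_force: [0.1, 1.3, 0.3]
width: 0.005
```

```bash
python3 - <<'E'
from h import *
b=bot.read_camera("scene");a=bot.read_camera("top");cv2.imwrite("pics/scene14.png",b);cv2.imwrite("pics/top14.png",a)
todo((.5518,.2157,.032),73)
cv2.imwrite("pics/crop14.png",np.hstack([np.vstack([cv2.resize(b[105:180,315:415],(400,300),interpolation=cv2.INTER_CUBIC),cv2.resize(b[190:340,170:370],(400,300))]),np.vstack([cv2.resize(a[245:335,115:235],(400,300),interpolation=cv2.INTER_CUBIC),cv2.resize(a[180:360,230:470],(400,300))])]))
E
```

```text
t 20.35 pos [ 0.4866 -0.0417  0.212 ] yang 73.03 tilt [-1.e-04  6.e-04 -1.e+00] w -0.003 F [-0.17  0.18  0.32] q [-0.14 -0.08  2.01  0.    1.21 -1.41]
tool delta mm [ 12.7 265.2 180.1] spin units 0.01
```

View pics/crop14.png

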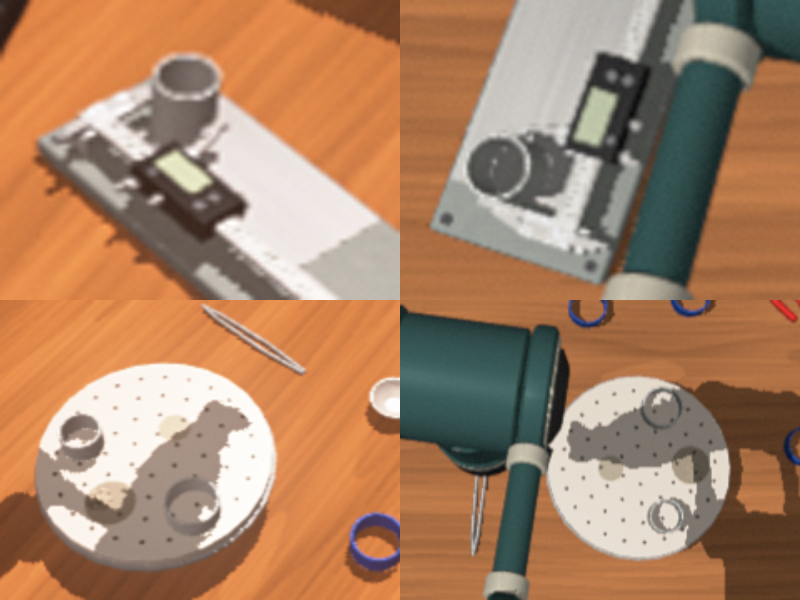

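```bash
python3 - <<'E'
from h import *
np.set_printoptions(precision=4,suppress=True)
a=cv2.imread("pics/top14.png")
L=lambda x,y:(115+(x-400)/3.333,245+y/3.333)
u=np.array([.956,-.293]);v=np.array([.293,.956])
x0,y0,x1,y1=160,255,195,298; m=(a[y0:y1,x0:x1].max(2)<45).astype(np.uint8)
k=max(cv2.findContours(m,0,1)[0],key=cv2.contourArea)[:,0]+[x0,y0]
h=plane("top",k,.037)[:,:2]@np.c_[u,v]; r=plane("top",[L(498,167)],.056)[0,:2]@np.c_[u,v]
t0=cv2.imread("pics/top0.png");x0,y0,x1,y1=165,240,200,285;m=(t0[y0:y1,x0:x1].max(2)<45).astype(np.uint8)
k=max(cv2.findContours(m,0,1)[0],key=cv2.contourArea)[:,0]+[x0,y0]; h0=plane("top",k,.037)[:,:2]@np.c_[u,v]
print("housing0 min/max",h0.min(0),h0.max(0)); print("housing now",h.min(0),h.max(0)); print("ring",r, "ring minus housing front", r[0]-h.min(0)[0], "y-beam",r[1]-(h0.min(0)[1]+h0.max(0)[1])/2)
s=cv2.imread("pics/scene14.png"); c=plane("scene",[(315+186/4,105+76/4)],.056)[0,:2]+0; print("scene ring",c@np.c_[u,v])
hs=plane("scene",[(315+132/4,105+168/4),(315+162/4,105+143/4),(315+245/4,105+205/4)],.037)[:,:2]@np.c_[u,v];print("scene housing near2, far",hs)
E
```

```text
housing0 min/max [0.4173 0.3179] [0.4819 0.3525]
housing now [0.3855 0.3181] [0.4487 0.3246]
ring [0.3606 0.3821] ring minus housing front -0.024977039992169325 y-beam 0.04694823368510731
scene ring [0.363  0.3828]
scene housing near2, far [[0.3887 0.3194]
 [0.3834 0.3475]
 [0.4541 0.3506]]
```

```bash
python3 -c "
from h import *
print(bot.finish_job())"
```

```text
the job is handed in; nothing more can be done
None
```

The job is handed in: the tall ring stands upright on the caliper's base plate, held between the shut jaws, and the arm is clear. It took about 20 s of the 54 s.

- **Lift:** I gripped the tall ring across its diameter, in line with the turntable's axis, and lifted it straight up. Afterwards both low rings stood at the same pixels as before, so the turntable did not visibly turn.
- **Placing:** I set the ring down between the open jaws, touching down at the computed height with about 7 N, and let go. The picture showed it standing free and upright.
- **Closing:** I pushed the end of the housing with shut fingers, creeping at about 0.3 mm per row until it stopped firmly at about 7 N. Then I backed off and rose away.
- **Last checks:**
  - The opening measures about 43 mm from the top view, against the ring's 42 mm.
  - The ring's centre is about 20 mm from the fixed face and 47 mm out along the jaws, which runs from 8 to 58 mm. From the moving face it came out at 23 mm, where 21 mm was expected.
  - In the final picture both low rings stood on the turntable.
- **Disagreements:** The two cameras differed by about 5 to 7 mm. I corrected the scene camera using the gripper and ring seen in it. One template check of the ring's position failed because the gripper's shadow fell on the area, so I left it out.

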